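# Sweep used vial caps into the collecting bay

### The arm

A 6-joint arm with a two-finger parallel gripper is mounted at the origin on the work surface. World frame = base frame: x ahead of the robot, y to its left, z up, the work surface at z = 0. Lengths are in m, angles in degrees, forces in N, time in s.
With the tool pointing down it reaches from about 0.3 to 0.85 m from the base axis. Payload 5.4 kg.
Tool frame: the origin (TCP) lies at the very end of the fingers, on their centre line; the grasp point (between the pads) lies 19 mm behind it (arm.hold_point_z is the distance from the TCP to the grasp point, in m); y points along the fingers, z is the direction in which the jaws open and shut, and the axes are right-handed (so a half turn about y gives the same grasp; the last joint's range is limited). The gripper opens to 85 mm and grips with 20 to 120 N. Pads are 22 mm wide; open, the fingers measure 114 mm over their backs; the gripper's body (76 mm by 85 mm) begins 54 mm behind the grasp point. The pads swing forward as they close: fully open they stand 13 mm farther back than shut.
Start: joints at [53.852, 9.076, 91.501, -0, 79.423, -12.038], TCP at [0.235, 0.525, 0.231] pointing down, gripper open.
Joint ranges: [-166.64, 166.64], [-54.1, 131.32], [10.49, 154.53], [-73.88, 253.88], [9.74, 151.15], [-171.62, 171.62]. Speed limits (degrees/s): [147.25, 147.25, 180, 180, 180, 180].

### API

Orientations are given as a 3x3 rotation matrix whose columns are the frame's x, y, z axes.
In Python, from plant import arm gives the robot as it stands. The module is installed in compiled form; this text tells all that it offers.
- The arm moves only by the shell command python3 -m jog 'ROWS' [FORCE]. ROWS is JSON, a list of rows, each a list of 7 numbers: the closure in counts, from 0 (fully open) to 255 (shut), then the shift along the world's x, y, z in m, then the turn, a rotation vector about the world's x, y, z in rad. A call has 1 to 10 rows; each row is the pose to reach, as a shift and turn from the pose measured when the call began; what a row does not reach only later rows make up. A row lasts 1/12 s, in which the tool goes at most 41.7 mm and 7.16 degrees, less where a joint would pass 70% of its speed; a pose out of reach is approached as far as the arm can. A call with a gripper value outside its range is refused whole. The fingers move at their own pace and stop on an object; FORCE is the grip in N (left out, the last holds). Time passes only in rows, so rows that repeat a pose let the fingers close. It gives the time, the measured TCP pose, the force and the opening at its end, in the units of the state.
- arm.state(): the state, without advancing time (a new reading comes with each control period).
- arm.snapshot(name): name is "side" or "top" or "wrist"; returns (picture, depth): 480x640x3 uint8, red, green, blue; 480x640 float32, m along the optical axis (not along the pixel's ray), 0 where there is no reading.
- arm.get_calibration(name): a dict with "fov_y" (degrees; the focal length in pixels is half the picture's height over the tangent of half this angle, whatever the lens; pixels are square), "cx", "cy" (the principal point, pixels), "T" (4x4, takes a point from camera to world coordinates). Camera axes: x right, y down, z forward; pixel columns grow to the right and rows downward; lengths in m; the calibration is good to about 2 mm. A picture is of the moment at which its call begins: read the wrist's pose just before it. get_calibration takes no time and is no camera call; for the wrist camera it gives the pose at the moment of the call.
- arm.finish_job(): hands the job in, once; it reports no verdict.
The state is a dict: "time_s": time; "q": joint angles; "joint_vel": joint speeds; "joint_efforts": joint torques, N m; "tcp_pos": TCP position; "tool_rot": TCP orientation; "force": force on the tool from outside, world axes, zero at the start; "moment": the same for the moment, N m; "gripper_width": finger opening in m.
Only numpy, scipy, OpenCV 4.12 (cv2) and the standard library are available. Lean on these libraries where they do the work, as an engineer would, in place of code of your own. Each camera call takes 0.05 s, during which the arm holds its last target.

### The job

Sweep the three loose screw caps on the bench into the open-sided steel collecting bay, so that each lies wholly inside it, past the mouth. Push them along the bench with the fingertips and do not lift any of them. Leave the standing vials, the dish, the jar and the tweezers where they are, upright and undisturbed.

Things in the scene. Friction and masses are not known exactly. Their poses are not given: they have to be found in the camera images.
- bay: collecting bay, fixed to the bench: a steel fence on three sides of a rectangle, open on the fourth (the mouth). Inside 160 mm wide (its x, -80..80) and 100 mm deep (its y, 0..100); walls 5 mm thick, 30 mm high. Origin at bench height, middle of the mouth line; y points straight into the bay, z up. Floor level with the bench, no lip. Flat mounting tabs outside the side walls.
- cap_a: loose used screw cap (one of three alike), blue plastic with a small white centre, a round disc 26 mm in diameter and 14 mm high, 10 to 17 g, lying flat on the bench outside the bay; slides easily. Origin at the centre of its underside, so z = 0 when it lies flat.
- cap_b: loose used screw cap (one of three alike), blue plastic with a small white centre, a round disc 26 mm in diameter and 14 mm high, 10 to 17 g, lying flat on the bench outside the bay; slides easily. Origin at the centre of its underside, so z = 0 when it lies flat.
- cap_c: loose used screw cap (one of three alike), blue plastic with a small white centre, a round disc 26 mm in diameter and 14 mm high, 10 to 17 g, lying flat on the bench outside the bay; slides easily. Origin at the centre of its underside, so z = 0 when it lies flat.
- vial_a: bystander: closed glass vial standing upright among or near the caps, 23 mm in diameter, 53 mm high with a 26 mm cap like the loose ones on top; loose and easily knocked over. Origin at the centre of its underside.
- vial_b: bystander: closed glass vial standing upright among or near the caps, 23 mm in diameter, 53 mm high with a 26 mm cap like the loose ones on top; loose and easily knocked over. Origin at the centre of its underside.
- vial_c: bystander: closed glass vial standing upright among or near the caps, 23 mm in diameter, 53 mm high with a 26 mm cap like the loose ones on top; loose and easily knocked over. Origin at the centre of its underside.
- dish: bystander: open glass dish, 70 mm in diameter, 35 mm high, standing loose to the right of the caps. Origin at the centre of its underside.
- tweezers: bystander: steel tweezers lying flat, about 128 mm long (along its x), 24 mm wide and 8 mm high, loose. Origin in the middle, at bench height.
- jar: bystander: amber glass jar with white lid, 50 mm in diameter, 50 mm high, standing loose beyond the left side of the bay. Origin at the centre of its underside.

How it is judged (in metres and radians):
At the end, for the whole second after the job is handed in: each of the three loose caps lies at rest on the floor of the bay: its centre at least 11 mm past the mouth line (whole cap inside, to 2 mm) and between the walls, underside less than 16 mm above the bench (y of cap_a in the frame of bay between 0.011 and 0.1 m and x of cap_a in the frame of bay between -0.08 and 0.08 m and height (world z) of each of cap_a, cap_b, cap_c below 0.016 m and linear speed of each of cap_a, cap_b, cap_c below 0.01 m/s and y of cap_b in the frame of bay between 0.011 and 0.1 m and x of cap_b in the frame of bay between -0.08 and 0.08 m and y of cap_c in the frame of bay between 0.011 and 0.1 m and x of cap_c in the frame of bay between -0.08 and 0.08 m); the robot touches nothing.
It fails at once if a loose cap was lifted off the bench (more than 20 mm) (height (world z) of any of cap_a, cap_b, cap_c above 0.02 m).
It fails at once if a bystander (standing vial, dish, tweezers, jar) was shifted by more than 15 mm (distance of any of vial_a, vial_b, vial_c, dish, tweezers, jar from where it was at the start of the episode above 0.015 m).
It fails at once if a standing vial, the dish or the jar was tipped (more than 0.35 rad) (angle between any of vial_a, vial_b, vial_c, dish, jar's own z axis and vertical above 0.35 rad).
It also fails if it takes over 72 s, if anything falls off the work surface, if the arm or the gripper's body presses on something with over 40 N, if the wrist force passes 120 N, or if a joint passes its speed limit or range.

## Working session

There is one attempt and no reset: what is moved stays moved. The work goes in short steps, Python scripts to look and compute and a shell command to move; the robot and the scene stay as the last step left them, time stands still between calls to the robot, and variables do not carry over. Pictures are saved under pics/ and viewed, and the job is handed in when it is done.

```bash
mkdir -p pics; python3 - <<'E'
from plant import arm
import cv2,numpy as np
s=arm.state();print(s['time_s'],s['tcp_pos'],s['tool_rot'],s['gripper_width'])
for n in ("top","side"):
    c=arm.get_calibration(n);print(n,c)
    p,d=arm.snapshot(n);cv2.imwrite(f'pics/{n}0.png',p[:,:,::-1]);np.save(f'{n}0.npy',d)
E
```

```text
0.0 [0.2345467  0.52433265 0.23031805] [[ 9.12764310e-01 -1.10097037e-03  4.08485132e-01]
 [-4.08486431e-01 -1.50967168e-03  9.12763144e-01]
 [-3.88246742e-04 -9.99998254e-01 -1.82770589e-03]] 0.0857913185360616
top {'fov_y': 57.873668396496626, 'cx': 321.28089360856694, 'cy': 239.73205302447403, 'T': array([[ 0.02542619, -0.99250333,  0.11954354,  0.42141918],
       [-0.9992842 , -0.0285845 , -0.02477944,  0.05326469],
       [ 0.02801077, -0.11882792, -0.99251968,  1.13212289],
       [ 0.        ,  0.        ,  0.        ,  1.        ]])}
side {'fov_y': 48.17338053377315, 'cx': 316.0972722284984, 'cy': 241.06316378547706, 'T': array([[ 0.85627609, -0.28332319,  0.43187872, -0.02753049],
       [-0.51596047, -0.50803419,  0.68969998, -0.85224757],
       [ 0.02400115, -0.81340595, -0.58120109,  0.78133349],
       [ 0.        ,  0.        ,  0.        ,  1.        ]])}
```

View pics/top0.png

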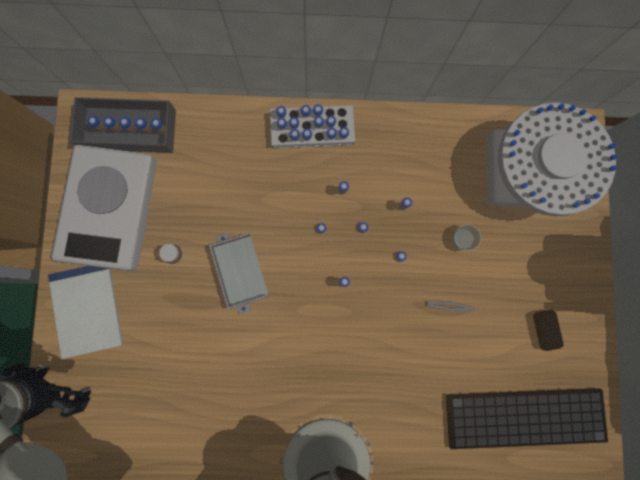

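View pics/side0.png

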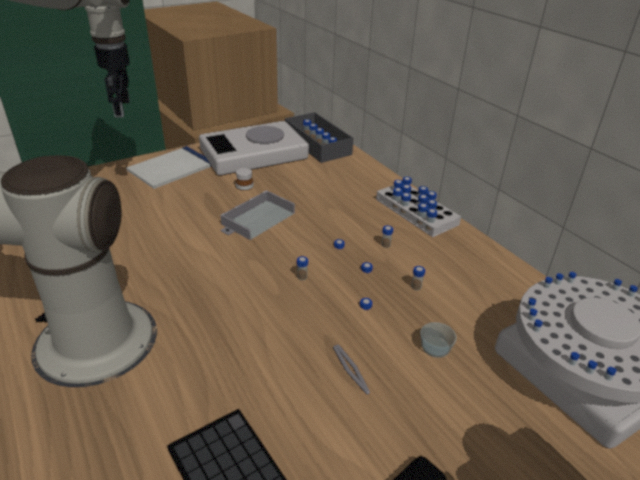

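```bash
cat > h.py <<'E'
from plant import arm
import cv2,numpy as np
def ray(n,u,v,z,cal=None):
    c=cal or arm.get_calibration(n);f=240/np.tan(np.radians(c['fov_y']/2))
    d=c['T'][:3,:3]@np.array([(u-c['cx'])/f,(v-c['cy'])/f,1]);o=c['T'][:3,3]
    return o+d*(z-o[2])/d[2]
def proj(n,P,cal=None):
    c=cal or arm.get_calibration(n);f=240/np.tan(np.radians(c['fov_y']/2))
    p=c['T'][:3,:3].T@(np.array(P)-c['T'][:3,3]);return c['cx']+f*p[0]/p[2],c['cy']+f*p[1]/p[2]
def blobs(n,p,z,lo=20,hi=400):
    h=cv2.cvtColor(p,cv2.COLOR_RGB2HSV);m=cv2.inRange(h,(105,110,50),(130,255,255))
    m=cv2.morphologyEx(m,cv2.MORPH_CLOSE,np.ones((5,5)))
    k,l,st,ce=cv2.connectedComponentsWithStats(m)
    return [(ce[i].round(1),st[i,4],ray(n,*ce[i],z)[:2].round(4)) for i in range(1,k) if lo<st[i,4]<hi]
E
python3 - <<'E'
from h import *
p=cv2.imread('pics/top0.png')[:,:,::-1].copy()
a=p[160:330,140:500];cv2.imwrite('pics/topcrop.png',cv2.resize(a,None,fx=2.2,fy=2.2,interpolation=cv2.INTER_CUBIC)[:,:,::-1])
cv2.imwrite('pics/baycrop.png',cv2.resize(p[220:325,190:290],None,fx=5.5,fy=5.5,interpolation=cv2.INTER_CUBIC)[:,:,::-1])
for z in (.014,.06):
  for b in blobs('top',p,z):print(z,*b)
p=cv2.imread('pics/side0.png')[:,:,::-1].copy()
for z in (.010,.06):
  for b in blobs('side',p,z):print('s',z,*b)
E
```

```text
0.014 [311.8 111.5] 91 [0.9025 0.0597]
0.014 [280.8 113.9] 33 [0.8925 0.1425]
0.014 [ 93.1 120.9] 66 [0.8548 0.6364]
0.014 [108.8 121.3] 87 [0.8552 0.5954]
0.014 [125.1 122.2] 53 [0.8543 0.5527]
0.014 [331.1 127.3] 177 [0.8601 0.0068]
0.014 [140.3 122.5] 82 [0.8551 0.5128]
0.014 [156.4 123.2] 57 [0.8548 0.4705]
0.014 [294.1 129.3] 143 [0.851  0.1055]
0.014 [611.8 145.5] 21 [ 0.8367 -0.7573]
0.014 [613.6 156.6] 21 [ 0.8057 -0.7606]
0.014 [613.1 167.6] 21 [ 0.775  -0.7576]
0.06 [311.8 111.5] 91 [0.8827 0.0595]
0.06 [280.8 113.9] 33 [0.8731 0.1388]
0.06 [ 93.1 120.9] 66 [0.8369 0.6124]
0.06 [108.8 121.3] 87 [0.8373 0.5731]
0.06 [125.1 122.2] 53 [0.8365 0.5322]
0.06 [331.1 127.3] 177 [0.842  0.0087]
0.06 [140.3 122.5] 82 [0.8372 0.4939]
0.06 [156.4 123.2] 57 [0.8369 0.4533]
0.06 [294.1 129.3] 143 [0.8333 0.1034]
0.06 [611.8 145.5] 21 [ 0.8196 -0.724 ]
0.06 [613.6 156.6] 21 [ 0.7899 -0.7271]
0.06 [613.1 167.6] 21 [ 0.7604 -0.7242]
s 0.01 [319.4 130.9] 216 [0.8949 0.6207]
s 0.01 [196.9 154. ] 33 [0.4605 0.6519]
s 0.01 [403.  189.6] 289 [0.8955 0.1592]
s 0.01 [387.3 230.9] 55 [0.7277 0.0127
[... 719 characters left out ...]
  189.6] 289 [0.8357 0.0936]
s 0.06 [387.3 230.9] 55 [ 0.6788 -0.0434]
s 0.06 [338.8 244.7] 52 [ 0.5466 -0.0338]
s 0.06 [301.8 262.6] 65 [ 0.4394 -0.0504]
s 0.06 [366.4 268.1] 55 [ 0.5518 -0.1357]
s 0.06 [418.6 272.3] 61 [ 0.6417 -0.2031]
s 0.06 [559.3 276.1] 31 [ 0.8996 -0.363 ]
s 0.06 [572.  274.4] 32 [ 0.9291 -0.3728]
s 0.06 [548.5 279.6] 31 [ 0.8692 -0.3593]
s 0.06 [617.7 281.6] 34 [ 0.9946 -0.4379]
s 0.06 [633.1 288.2] 36 [ 1.0036 -0.4677]
s 0.06 [365.4 304.5] 66 [ 0.4822 -0.2302]
s 0.06 [532.2 306.5] 86 [ 0.7707 -0.4004]
s 0.06 [537.9 322.8] 40 [ 0.7429 -0.4381]
s 0.06 [574.6 355.7] 51 [ 0.733  -0.5293]
s 0.06 [592.3 364.3] 51 [ 0.7432 -0.5585]
s 0.06 [611.1 370.5] 56 [ 0.7597 -0.5844]
```

View pics/topcrop.png

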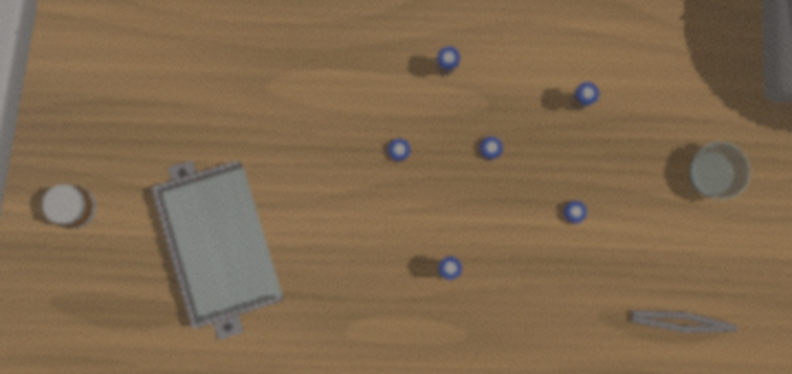

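View pics/baycrop.png

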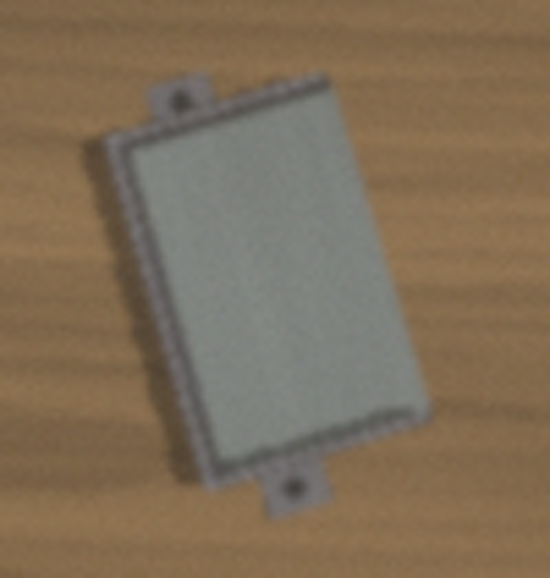

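```bash
python3 - <<'E'
from h import *
for k,u,v,z in [('capL',321.4,228,.014),('capM',363.2,227.3,.014),('capR',401.4,255.9,.014),('vTop',343.6,186.4,.06),('vR',406.8,202.3,.06),('vBot',344.5,281.4,.06),('dishrim',466.5,238,.035),('tw1',427,303.6,.004),('tw2',474.5,309,.004),('jar',169,252.7,.05),
 ('mouthA',249.6,236.4,0),('mouthB',266.4,295.5,0),('backA',214.5,247.3,0),('backB',230,303.6,0),('wallA',190+328/5.5,220+80/5.5,.03),('wallB',190+430/5.5,220+415/5.5,.03),('wbA',190+108/5.5,220+138/5.5,.03),('wbB',190+207/5.5,220+482/5.5,.03)]:
    print(k,ray('top',u,v,z)[:2].round(4))
for k,u,v,z in [('mouthL',0,0,0)]:pass
# tests in side
for P in [(.587,.025,.014),(.592,-.085,.014),(.517,-.185,.014)]:print(proj('side',P),proj('top',P))
p=cv2.imread('pics/side0.png')
cv2.imwrite('pics/sidecrop.png',cv2.resize(p[160:410,200:480],None,fx=2.4,fy=2.4,interpolation=cv2.INTER_CUBIC))
E
```

```text
capL [0.5869 0.0258]
capM [ 0.5919 -0.0833]
capR [ 0.5198 -0.1838]
vTop [ 0.688  -0.0265]
vR [ 0.6521 -0.1873]
vBot [ 0.4488 -0.0333]
dishrim [ 0.5688 -0.3475]
tw1 [ 0.3986 -0.253 ]
tw2 [ 0.3878 -0.377 ]
jar [0.5085 0.4028]
mouthA [0.5612 0.2129]
mouthB [0.4089 0.1628]
backA [0.5299 0.3026]
backB [0.386  0.2551]
wallA [0.5622 0.2088]
wallB [0.4095 0.1555]
wbA [0.5323 0.3085]
wbB [0.3768 0.2551]
(np.float64(338.59502573742327), np.float64(242.84580063255603)) (np.float64(321.71684114364206), np.float64(227.95355809116649))
(np.float64(366.2979786845037), np.float64(266.4818442957331)) (np.float64(363.8582195483924), np.float64(227.29180891430818))
(np.float64(364.8178832567904), np.float64(302.63101543563994)) (np.float64(401.856360530081), np.float64(256.99090272732155))
```

View pics/sidecrop.png

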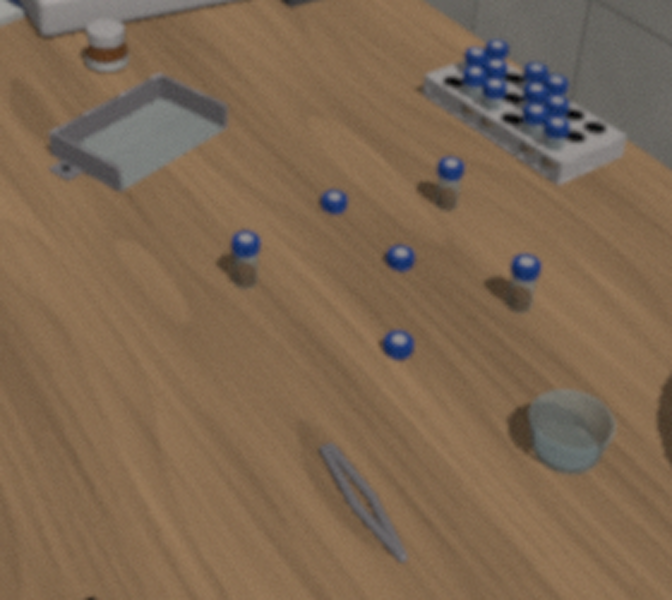

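```bash
python3 -m jog '[[200,0.03,-0.04,0,0,0,-0.1],[200,0.05,-0.08,0,0,0,-0.2],[200,0.07,-0.11,0,0,0,-0.3],[200,0.09,-0.14,0,0,0,-0.4],[200,0.11,-0.17,0,0,0,-0.5],[200,0.13,-0.2,0,0,0,-0.6],[200,0.15,-0.23,0,0,0,-0.7],[200,0.17,-0.26,0,0,0,-0.8],[200,0.19,-0.29,0,0,0,-0.827],[200,0.2,-0.31,0,0,0,-0.827]]'
```

```text
time_s: 0.93
tcp_pos: [0.4359, 0.2117, 0.2301]
tool_rot: [[0.314, -0.001, 0.949], [-0.949, -0.001, 0.314], [0.001, -1.0, -0.002]]
force: [-0.1, 0.5, -0.1]
gripper_width: 0.0187
```

```bash
python3 -m jog '[[200,0.02,-0.03,0,0,0,0],[200,0.04,-0.06,0,0,0,0],[200,0.06,-0.09,0,0,0,0],[200,0.08,-0.12,0,0,0,0],[200,0.1,-0.15,-0.03,0,0,0],[200,0.13,-0.18,-0.06,0,0,0],[200,0.15,-0.21,-0.09,0,0,0],[200,0.165,-0.226,-0.11,0,0,0],[200,0.165,-0.226,-0.12,0,0,0],[200,0.165,-0.226,-0.12,0,0,0]]' && python3 - <<'E'
from h import *
for n in ("wrist","top"):
    p,d=arm.snapshot(n);cv2.imwrite(f'pics/{n}1.png',p[:,:,::-1])
E
```

```text
time_s: 1.77
tcp_pos: [0.5985, -0.0157, 0.1049]
tool_rot: [[0.311, -0.01, 0.95], [-0.95, 0.001, 0.311], [-0.004, -1.0, -0.009]]
force: [-0.4, 0.2, -1.5]
gripper_width: 0.0181
```

View pics/wrist1.png

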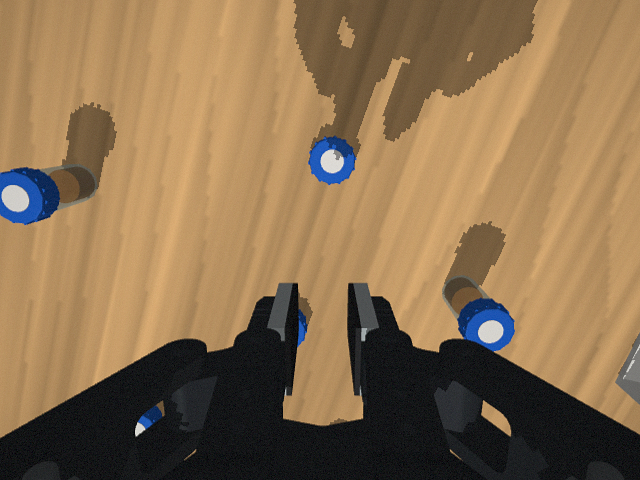

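View pics/top1.png

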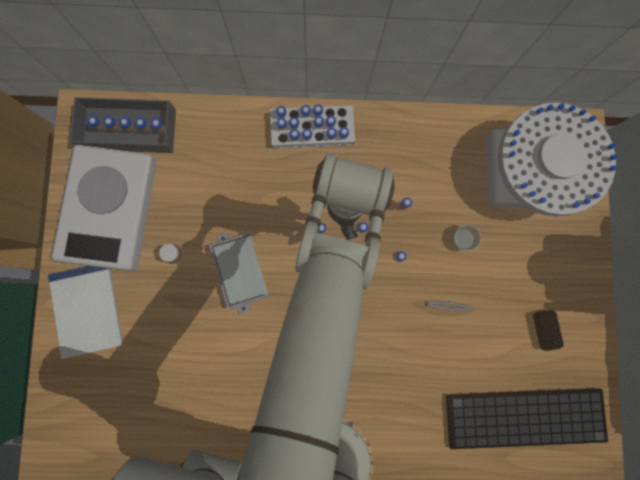

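```bash
python3 - <<'E'
from h import *
for k,u,v,z in [('ahead',332,160,.014),('vl',15,198,.06),('vr',490,331,.06),('c?',303,328,.014),('lowcap',140,428,.014),('steel',635,380,.03)]:print(k,ray('wrist',u,v,z))
c=arm.get_calibration('wrist');print(c['T'][:3].round(3))
E
```

```text
ahead [0.58942842 0.03060398 0.014     ]
vl [ 0.45092178 -0.02920858  0.06      ]
vr [ 0.69214293 -0.02251149  0.06      ]
c? [ 0.60564472 -0.07546431  0.014     ]
lowcap [ 0.52231052 -0.18319905  0.014     ]
steel [ 0.808344   -0.03647742  0.03      ]
[[ 0.95   0.303  0.081  0.578]
 [ 0.313 -0.915 -0.254  0.051]
 [-0.003  0.267 -0.964  0.253]]
```

```bash
python3 -m jog '[[200,0.003,0,-0.03,0,0,0],[200,0.004,0,-0.06,0,0,0],[200,0.004,0,-0.085,0,0,0],[200,0.004,0,-0.099,0,0,0],[200,0.004,0,-0.1,0,0,0],[200,0.004,0,-0.1,0,0,0],[200,0.004,0.002,-0.1,0,0,0]]'
```

```text
time_s: 2.45
tcp_pos: [0.6059, -0.0122, 0.012]
tool_rot: [[0.314, 0.0, 0.949], [-0.949, -0.001, 0.314], [0.001, -1.0, -0.0]]
force: [0.9, -0.8, 0.6]
gripper_width: 0.018
```

```bash
python3 -m jog '[[200,0,0,-0.007,0,0,0],[200,0,0,-0.007,0,0,0],[200,0,0,-0.007,0,0,0]]'; python3 - <<'E'
from plant import arm
import time
s=arm.state();print(s['tcp_pos'],s['force'],s['joint_vel'])
E
```

```text
time_s: 2.7
tcp_pos: [0.6065, -0.0122, 0.0059]
tool_rot: [[0.314, 0.001, 0.949], [-0.949, -0.001, 0.314], [0.002, -1.0, 0.001]]
force: [-0.7, 0.0, -0.4]
gripper_width: 0.0184
[ 0.60648358 -0.01219245  0.00585025] [-0.67762681  0.00324288 -0.39887924] [-0.11235926  0.23340384  0.16229753 -0.07078542 -0.01304146  0.02677757]
```

```bash
python3 -m jog '[[200,-0.006,0.006,0,0,0,0],[200,-0.010,0.013,0,0,0,0],[200,-0.013,0.021,0,0,0,0],[200,-0.016,0.03,0,0,0,0],[200,-0.0195,0.04,0,0,0,0],[200,-0.023,0.05,0,0,0,0],[200,-0.027,0.06,0,0,0,0],[200,-0.031,0.07,0,0,0,0],[200,-0.034,0.08,0,0,0,0],[200,-0.038,0.09,0,0,0,0]]' && python3 - <<'E'
from h import *
p,d=arm.snapshot('wrist');cv2.imwrite('pics/wrist2.png',p[:,:,::-1])
E
```

```text
time_s: 3.53
tcp_pos: [0.5682, 0.0789, 0.0059]
tool_rot: [[0.314, 0.002, 0.949], [-0.949, -0.001, 0.314], [0.002, -1.0, 0.001]]
force: [-0.0, -0.3, 0.6]
gripper_width: 0.0182
```

View pics/wrist2.png

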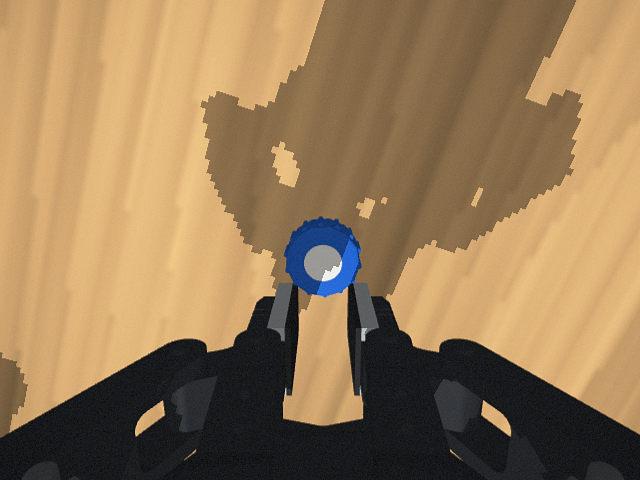

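```bash
python3 -m jog '[[200,-0.004,0.01,0,0,0,0],[200,-0.0075,0.02,0,0,0,0],[200,-0.011,0.03,0,0,0,0],[200,-0.015,0.04,0,0,0,0],[200,-0.0185,0.05,0,0,0,0],[200,-0.022,0.06,0,0,0,0],[200,-0.026,0.07,0,0,0,0],[200,-0.0295,0.08,0,0,0,0],[200,-0.033,0.09,0,0,0,0],[200,-0.037,0.1,0,0,0,0]]' && python3 - <<'E'
from h import *
p,d=arm.snapshot('wrist');cv2.imwrite('pics/wrist3.png',p[:,:,::-1])
E
```

```text
time_s: 4.42
tcp_pos: [0.5298, 0.1816, 0.0056]
tool_rot: [[0.315, 0.0, 0.949], [-0.949, -0.0, 0.315], [0.001, -1.0, 0.0]]
force: [-0.4, -0.4, 0.1]
gripper_width: 0.018
```

View pics/wrist3.png

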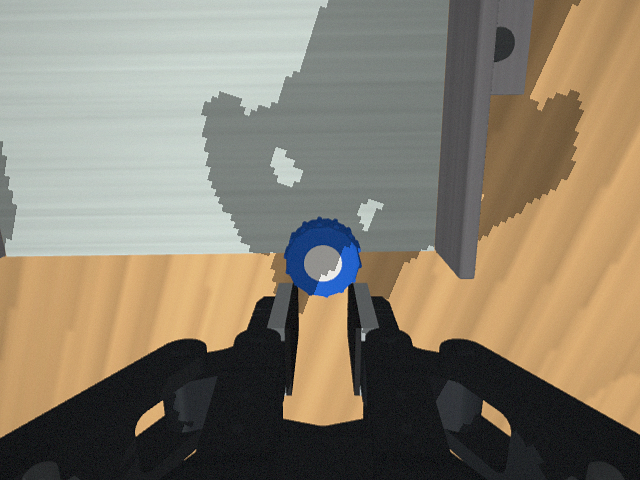

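```bash
python3 - <<'E'
from h import *
for u,v,z in [(437,249,0),(5,256,0),(447,0,0.03),(464,278,.03),(323,262,.014)]:print(ray('wrist',u,v,z).round(4))
E
```

```text
[0.5617 0.2164 0.    ]
[0.4081 0.1624 0.    ]
[0.527  0.2855 0.03  ]
[0.5618 0.2167 0.03  ]
[0.5211 0.2027 0.014 ]
```

```bash
python3 -m jog '[[200,-0.0035,0.01,0,0,0,0],[200,-0.007,0.02,0,0,0,0],[200,-0.0105,0.03,0,0,0,0],[200,-0.014,0.04,0,0,0,0],[200,-0.0175,0.05,0,0,0,0],[200,-0.021,0.06,0,0,0,0],[200,-0.023,0.065,0,0,0,0],[200,-0.025,0.069,0,0,0,0],[200,-0.025,0.07,0,0,0,0]]' && python3 - <<'E'
from h import *
p,d=arm.snapshot('wrist');cv2.imwrite('pics/wrist4.png',p[:,:,::-1])
E
```

```text
time_s: 5.22
tcp_pos: [0.5033, 0.2538, 0.0054]
tool_rot: [[0.317, -0.001, 0.948], [-0.948, 0.0, 0.317], [-0.001, -1.0, -0.001]]
force: [-0.7, -0.1, -0.4]
gripper_width: 0.0183
```

View pics/wrist4.png

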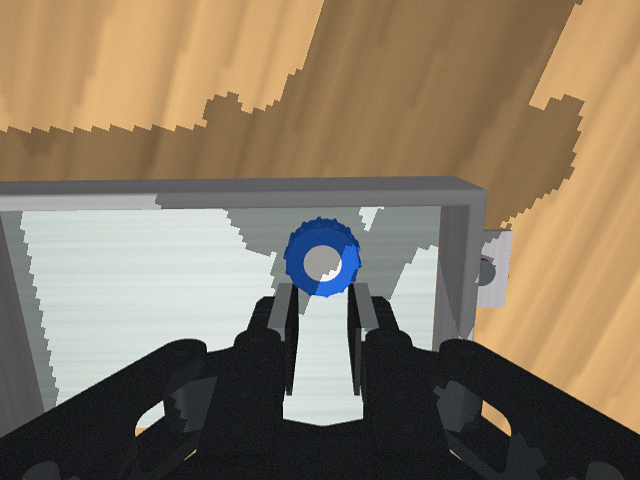

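```bash
python3 -m jog '[[200,0.007,-0.02,0,0,0,0],[200,0.014,-0.04,0,0,0,0],[200,0.024,-0.07,0.01,0,0,0],[200,0.03,-0.09,0.04,0,0,0],[200,0.04,-0.12,0.07,0,0,0],[200,0.05,-0.155,0.1,0,0,0.03],[200,0.06,-0.19,0.1,0,0,0.06],[200,0.07,-0.225,0.1,0,0,0.09],[200,0.08,-0.26,0.1,0,0,0.11],[200,0.09,-0.295,0.1,0,0,0.13]]' && python3 -m jog '[[200,0.01,-0.03,0,0,0,0],[200,0.02,-0.06,0,0,0,0],[200,0.02,-0.075,0,0,0,0],[200,0.02,-0.078,0,0,0,0],[200,0.02,-0.078,0,0,0,0]]' && python3 - <<'E'
from h import *
p,d=arm.snapshot('wrist');cv2.imwrite('pics/wrist5.png',p[:,:,::-1])
for b in blobs('wrist',p,.014,200,9000):print(*b)
E
```

```text
time_s: 6.1
tcp_pos: [0.5939, -0.044, 0.1059]
tool_rot: [[0.437, 0.0, 0.899], [-0.899, -0.0, 0.437], [0.0, -1.0, -0.0]]
force: [0.8, -0.3, -0.8]
gripper_width: 0.0188
time_s: 6.52
tcp_pos: [0.6134, -0.1225, 0.1056]
tool_rot: [[0.436, -0.001, 0.9], [-0.9, 0.001, 0.436], [-0.001, -1.0, -0.0]]
force: [0.0, 0.9, 1.0]
gripper_width: 0.0184
[558.7 148.8] 2439 [ 0.7074 -0.0174]
[323.6 158.1] 1250 [ 0.5921 -0.0789]
[143.3 254.9] 1387 [ 0.5204 -0.1769]
[335.3 384.2] 1344 [ 0.6627 -0.2066]
```

View pics/wrist5.png

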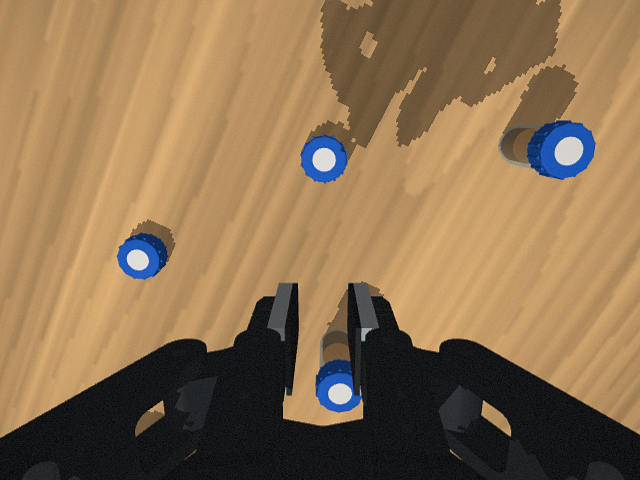

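```bash
python3 -m jog '[[200,0,0,-0.03,0,0,0],[200,0,0,-0.06,0,0,0],[200,0,0,-0.085,0,0,0],[200,0,0,-0.1,0,0,0],[200,0,0,-0.1,0,0,0],[200,0,0,-0.1,0,0,0],[200,0,0,-0.1,0,0,0]]'
```

```text
time_s: 7.15
tcp_pos: [0.6144, -0.121, 0.0072]
tool_rot: [[0.438, 0.001, 0.899], [-0.899, 0.0, 0.438], [0.0, -1.0, 0.001]]
force: [-0.1, -0.0, -0.5]
gripper_width: 0.0182
```

```bash
python3 -m jog '[[200,-0.005,0.01,-0.001,0,0,0],[200,-0.010,0.02,-0.002,0,0,0],[200,-0.015,0.03,-0.002,0,0,0],[200,-0.021,0.04,-0.002,0,0,0],[200,-0.026,0.05,-0.002,0,0,0],[200,-0.0315,0.06,-0.002,0,0,0],[200,-0.037,0.07,-0.002,0,0,0],[200,-0.042,0.08,-0.002,0,0,0],[200,-0.047,0.09,-0.002,0,0,0],[200,-0.052,0.1,-0.002,0,0,0]]' && python3 -m jog '[[200,-0.005,0.01,0,0,0,0],[200,-0.010,0.02,0,0,0,0],[200,-0.015,0.03,0,0,0,0],[200,-0.021,0.04,0,0,0,0],[200,-0.026,0.05,0,0,0,0],[200,-0.0315,0.06,0,0,0,0],[200,-0.037,0.07,0,0,0,0],[200,-0.042,0.08,0,0,0,0],[200,-0.047,0.09,0,0,0,0],[200,-0.052,0.1,0,0,0,0]]' && python3 - <<'E'
from h import *
p,d=arm.snapshot('wrist');cv2.imwrite('pics/wrist6.png',p[:,:,::-1])
E
```

```text
time_s: 7.98
tcp_pos: [0.5618, -0.02, 0.0052]
tool_rot: [[0.438, 0.001, 0.899], [-0.899, 0.0, 0.438], [0.0, -1.0, 0.001]]
force: [-0.6, 0.5, 0.4]
gripper_width: 0.0186
time_s: 8.82
tcp_pos: [0.5094, 0.081, 0.0053]
tool_rot: [[0.438, 0.001, 0.899], [-0.899, 0.0, 0.438], [0.0, -1.0, 0.001]]
force: [0.1, 0.4, 0.6]
gripper_width: 0.0183
```

View pics/wrist6.png

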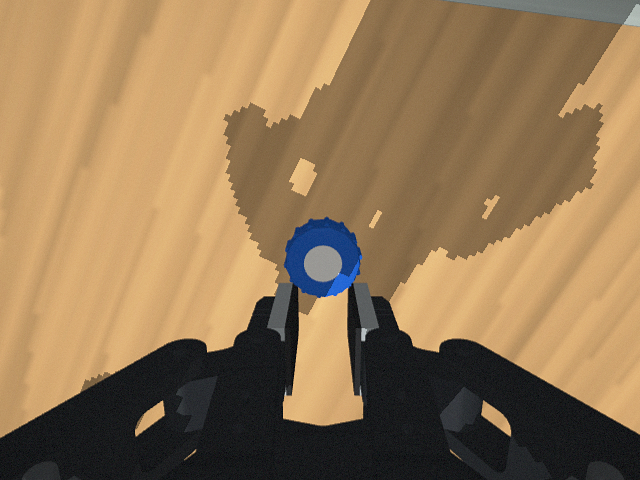

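```bash
python3 -m jog '[[200,-0.0055,0.01,0,0,0,0],[200,-0.011,0.02,0,0,0,0],[200,-0.016,0.03,0,0,0,0],[200,-0.021,0.04,0,0,0,0],[200,-0.026,0.05,0,0,0,0],[200,-0.0315,0.06,0,0,0,0],[200,-0.037,0.07,0,0,0,0],[200,-0.042,0.08,0,0,0,0],[200,-0.047,0.09,0,0,0,0],[200,-0.052,0.1,0,0,0,0]]' && python3 -m jog '[[200,-0.005,0.01,0,0,0,0],[200,-0.010,0.02,0,0,0,0],[200,-0.015,0.029,0,0,0,0],[200,-0.019,0.035,0,0,0,0],[200,-0.021,0.039,0,0,0,0],[200,-0.022,0.041,0,0,0,0]]' && python3 - <<'E'
from h import *
p,d=arm.snapshot('wrist');cv2.imwrite('pics/wrist7.png',p[:,:,::-1])
E
```

```text
time_s: 9.7
tcp_pos: [0.4555, 0.1836, 0.0049]
tool_rot: [[0.439, -0.001, 0.899], [-0.899, 0.001, 0.439], [-0.001, -1.0, 0.0]]
force: [-0.2, -0.2, 0.2]
gripper_width: 0.0183
time_s: 10.2
tcp_pos: [0.4331, 0.2251, 0.0049]
tool_rot: [[0.439, -0.001, 0.898], [-0.898, 0.001, 0.439], [-0.001, -1.0, -0.0]]
force: [0.7, 0.1, -0.7]
gripper_width: 0.0187
```

View pics/wrist7.png

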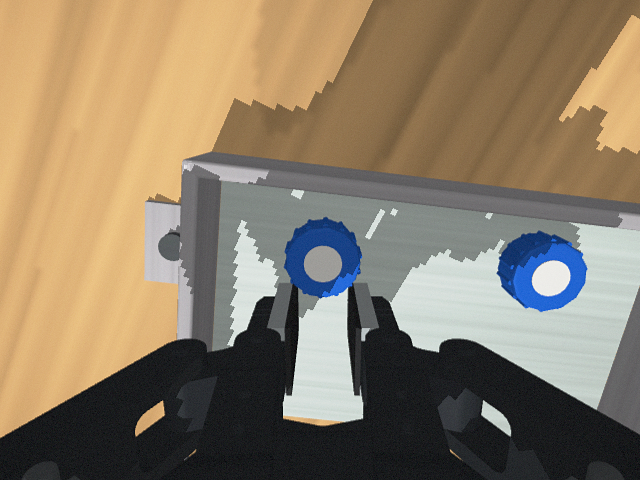

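```bash
python3 -m jog '[[200,0.009,-0.02,0,0,0,0],[200,0.02,-0.042,0,0,0,0],[200,0.032,-0.065,0.01,0,0,0],[200,0.042,-0.085,0.04,0,0,-0.05],[200,0.055,-0.11,0.075,0,0,-0.1],[200,0.065,-0.135,0.11,0,0,-0.15],[200,0.075,-0.165,0.12,0,0,-0.2],[200,0.08,-0.195,0.12,0,0,-0.25],[200,0.083,-0.225,0.12,0,0,-0.3],[200,0.083,-0.255,0.12,0,0,-0.35]]' && python3 -m jog '[[200,0,-0.03,0,0,0,-0.04],[200,0,-0.06,0,0,0,-0.08],[200,0,-0.09,0,0,0,-0.12],[200,0,-0.12,0,0,0,-0.15],[200,0,-0.15,0,0,0,-0.15],[200,0,-0.18,0,0,0,-0.15],[200,0,-0.195,0,0,0,-0.15],[200,0,-0.199,0,0,0,-0.15],[200,0,-0.199,0,0,0,-0.15]]' && python3 - <<'E'
from h import *
p,d=arm.snapshot('wrist');cv2.imwrite('pics/wrist8.png',p[:,:,::-1])
for b in blobs('wrist',p,.014,200,9000):print(*b)
E
```

```text
time_s: 11.08
tcp_pos: [0.517, -0.0321, 0.1257]
tool_rot: [[0.101, 0.002, 0.995], [-0.995, 0.001, 0.101], [-0.0, -1.0, 0.002]]
force: [0.2, 0.4, 0.0]
gripper_width: 0.0184
time_s: 11.83
tcp_pos: [0.5168, -0.2318, 0.1255]
tool_rot: [[-0.051, 0.002, 0.999], [-0.999, 0.001, -0.051], [-0.001, -1.0, 0.002]]
force: [0.4, 0.5, -0.1]
gripper_width: 0.0183
[579.3 150.4] 2050 [ 0.6729 -0.1888]
[323.4 149. ] 1083 [ 0.5186 -0.1802]
```

View pics/wrist8.png

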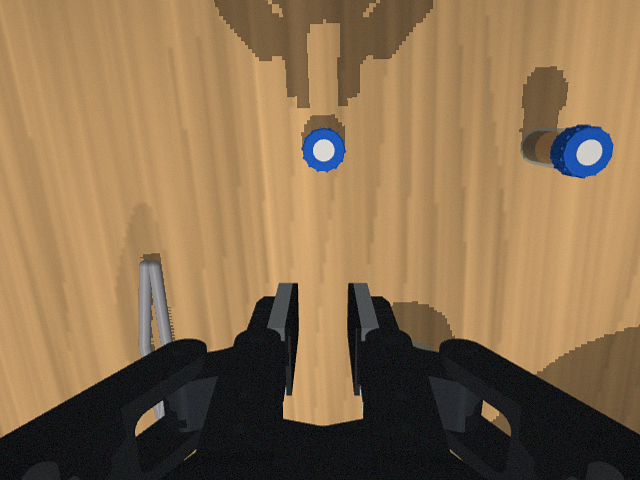

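```bash
python3 -m jog '[[200,0,0,-0.03,0,0,0],[200,0,0,-0.06,0,0,0],[200,0,0,-0.09,0,0,0],[200,0,0,-0.11,0,0,0],[200,0,0,-0.119,0,0,0],[200,0,0,-0.12,0,0,0],[200,0,0,-0.12,0,0,0],[200,0,0,-0.12,0,0,0]]' && python3 -m jog '[[200,0.001,0.01,0,0,0,0],[200,0.002,0.02,0,0,0,0],[200,0.003,0.03,0,0,0,0],[200,0.004,0.04,0,0,0,0],[200,0.005,0.05,0,0,0,0],[200,0.007,0.06,0,0,0,0],[200,0.009,0.07,0,0,0,0],[200,0.011,0.08,0,0,0,0],[200,0.013,0.09,0,0,0,0],[200,0.014,0.1,0,0,0,0]]' && python3 - <<'E'
from h import *
p,d=arm.snapshot('wrist');cv2.imwrite('pics/wrist9.png',p[:,:,::-1])
E
```

```text
time_s: 12.55
tcp_pos: [0.5182, -0.2309, 0.0072]
tool_rot: [[-0.049, 0.004, 0.999], [-0.999, -0.0, -0.049], [0.0, -1.0, 0.004]]
force: [0.1, -0.0, -0.7]
gripper_width: 0.0183
time_s: 13.38
tcp_pos: [0.5325, -0.1298, 0.0072]
tool_rot: [[-0.048, 0.004, 0.999], [-0.999, -0.0, -0.048], [0.0, -1.0, 0.004]]
force: [0.7, 0.6, -1.3]
gripper_width: 0.018
```

View pics/wrist9.png

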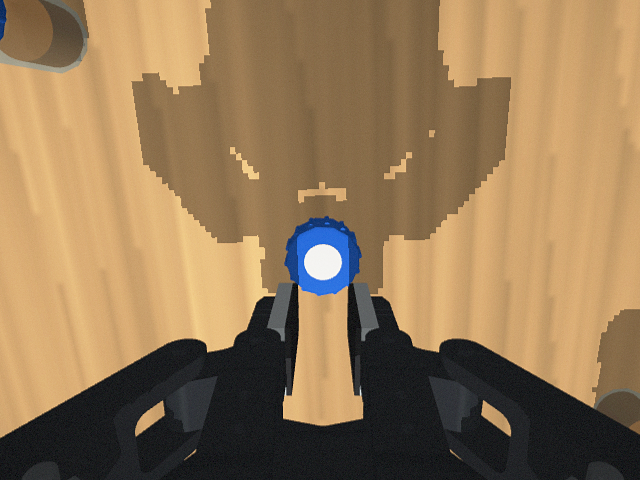

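```bash
python3 -m jog '[[200,0.0015,0.01,-0.001,0,0,0],[200,0.003,0.02,-0.002,0,0,0.01],[200,0.0045,0.03,-0.002,0,0,0.03],[200,0.006,0.04,-0.002,0,0,0.05],[200,0.007,0.05,-0.002,0,0,0.07],[200,0.008,0.06,-0.002,0,0,0.09],[200,0.0085,0.07,-0.002,0,0,0.11],[200,0.0085,0.08,-0.002,0,0,0.13],[200,0.008,0.09,-0.002,0,0,0.15],[200,0.0065,0.1,-0.002,0,0,0.17]]' && python3 - <<'E'
from h import *
p,d=arm.snapshot('wrist');cv2.imwrite('pics/wrist10.png',p[:,:,::-1])
E
```

```text
time_s: 14.27
tcp_pos: [0.5387, -0.0271, 0.005]
tool_rot: [[0.124, 0.003, 0.992], [-0.992, 0.001, 0.124], [-0.001, -1.0, 0.003]]
force: [-0.6, 1.2, 0.1]
gripper_width: 0.0185
```

View pics/wrist10.png

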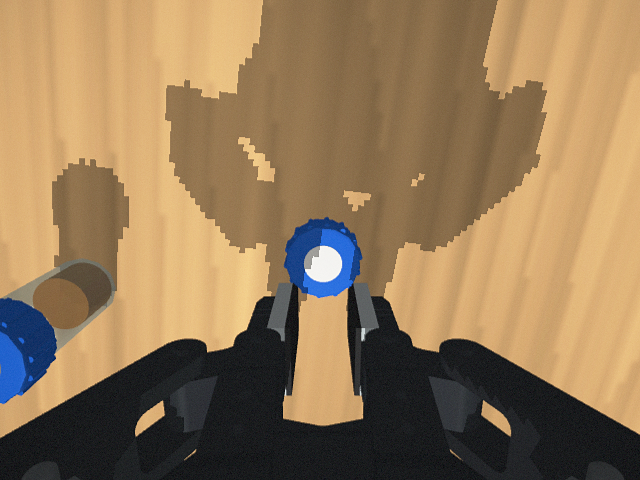

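```bash
python3 -m jog '[[200,-0.002,0.01,0,0,0,0.02],[200,-0.0045,0.02,0,0,0,0.04],[200,-0.007,0.03,0,0,0,0.06],[200,-0.0095,0.04,0,0,0,0.08],[200,-0.012,0.05,0,0,0,0.1],[200,-0.015,0.06,0,0,0,0.12],[200,-0.018,0.07,0,0,0,0.13],[200,-0.021,0.08,0,0,0,0.13],[200,-0.024,0.09,0,0,0,0.13],[200,-0.027,0.1,0,0,0,0.13]]' && python3 -m jog '[[200,-0.0025,0.01,0,0,0,0],[200,-0.005,0.02,0,0,0,0],[200,-0.0075,0.03,0,0,0,0],[200,-0.01,0.04,0,0,0,0],[200,-0.0125,0.05,0,0,0,0],[200,-0.015,0.06,0,0,0,0],[200,-0.0175,0.07,0,0,0,0],[200,-0.02,0.08,0,0,0,0],[200,-0.0225,0.09,0,0,0,0],[200,-0.025,0.1,0,0,0,0]]' && python3 - <<'E'
from h import *
p,d=arm.snapshot('wrist');cv2.imwrite('pics/wrist11.png',p[:,:,::-1])
E
```

```text
time_s: 15.15
tcp_pos: [0.5106, 0.0756, 0.0047]
tool_rot: [[0.253, 0.002, 0.967], [-0.967, 0.003, 0.253], [-0.002, -1.0, 0.002]]
force: [0.2, 0.3, 0.3]
gripper_width: 0.0184
time_s: 15.98
tcp_pos: [0.4854, 0.1766, 0.0047]
tool_rot: [[0.253, 0.002, 0.967], [-0.967, 0.003, 0.253], [-0.002, -1.0, 0.002]]
force: [0.2, 0.6, 0.9]
gripper_width: 0.0185
```

View pics/wrist11.png

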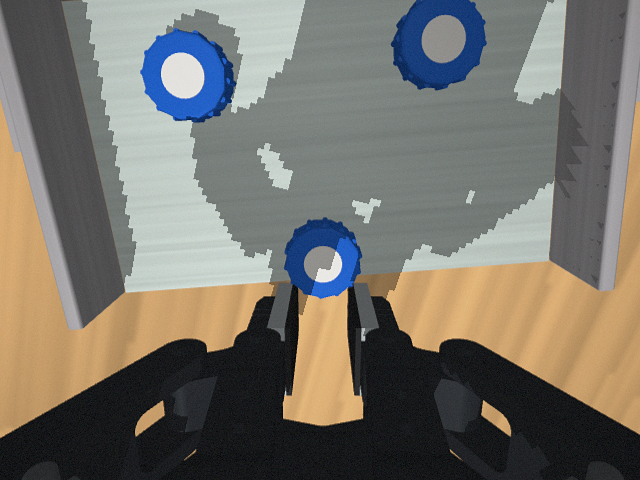

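```bash
python3 -m jog '[[200,-0.003,0.01,0,0,0,0],[200,-0.006,0.02,0,0,0,0],[200,-0.009,0.03,0,0,0,0],[200,-0.011,0.036,0,0,0,0],[200,-0.013,0.041,0,0,0,0],[200,-0.014,0.043,0,0,0,0],[200,-0.014,0.043,0,0,0,0]]' && python3 -m jog '[[200,0.003,-0.01,0,0,0,0],[200,0.009,-0.03,0,0,0,0],[200,0.018,-0.06,0,0,0,0],[200,0.025,-0.08,0.03,0,0,0],[200,0.028,-0.09,0.06,0,0,0],[200,0.03,-0.09,0.1,0,0,0],[200,0.03,-0.09,0.13,0,0,0],[200,0.03,-0.09,0.15,0,0,0]]' && python3 - <<'E'
from h import *
p,d=arm.snapshot('wrist');cv2.imwrite('pics/wrist12.png',p[:,:,::-1])
p,d=arm.snapshot('side');cv2.imwrite('pics/side12.png',p[:,:,::-1])
E
```

```text
time_s: 16.62
tcp_pos: [0.4704, 0.2213, 0.0046]
tool_rot: [[0.255, 0.001, 0.967], [-0.967, 0.004, 0.255], [-0.003, -1.0, 0.002]]
force: [-0.6, -0.2, 0.0]
gripper_width: 0.0188
time_s: 17.28
tcp_pos: [0.5025, 0.1298, 0.1585]
tool_rot: [[0.253, 0.006, 0.967], [-0.967, 0.003, 0.253], [-0.002, -1.0, 0.007]]
force: [0.6, 0.4, 0.1]
gripper_width: 0.0185
```

View pics/wrist12.png

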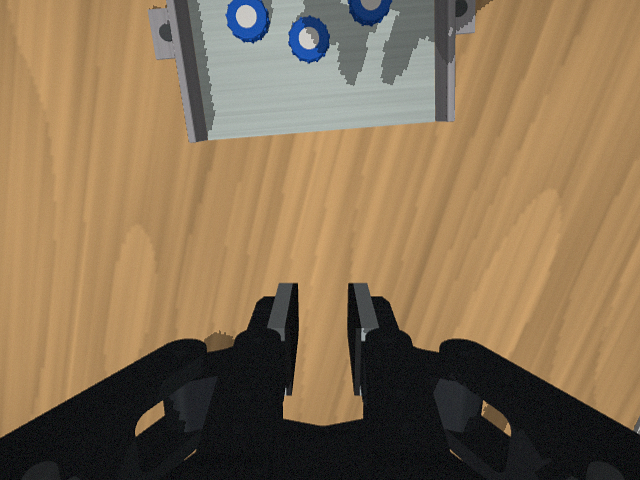

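View pics/side12.png

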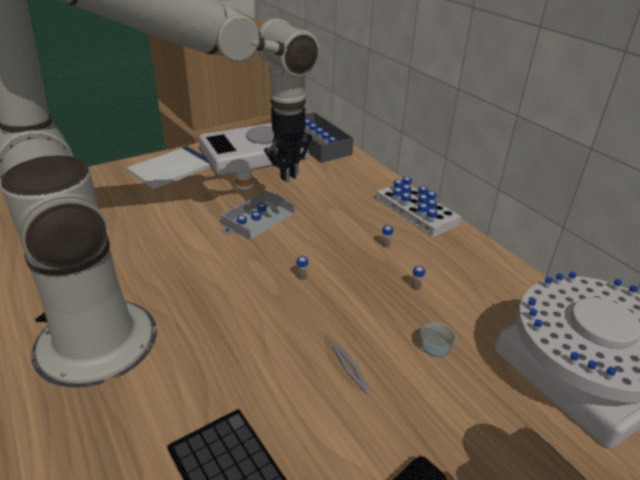

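All three caps are inside the bay, in the wrist picture at (248,18), (309,39) and (370,8). The mouth edge runs from about (208,140) to (436,122). In the side picture the three vials, the dish and the tweezers look unmoved. I'll check the numbers before handing in.

```bash
python3 - <<'E'
from h import *
o=np.array([.485,.189]);X=np.array([.947,.32]);Y=np.array([-.32,.947])
for u,v in [(246,16),(308,38),(370,4)]:
    r=ray('wrist',u,v,.014)[:2]-o;print('bay xy',(r@X).round(3),(r@Y).round(3))
a=cv2.imread('pics/side0.png');p=cv2.imread('pics/side12.png')
d=cv2.absdiff(a,p).max(2)
for k,(x0,y0,x1,y1) in dict(vB=(290,250,315,285),vT=(378,222,398,250),vR=(408,262,430,292),dish=(415,318,460,360),tw=(325,340,375,400),jar=(232,164,258,192)).items():print(k,d[y0:y1,x0:x1].max(),d[y0:y1,x0:x1].mean())
s=arm.state();print(s['force'],s['time_s']);arm.finish_job()
E
```

```text
bay xy -0.04 0.072
bay xy -0.002 0.056
bay xy 0.039 0.073
vB 12 3.6754285714285713
vT 10 3.5714285714285716
vR 12 3.775757575757576
dish 11 3.637037037037037
tw 12 3.7506666666666666
jar 68 31.570054945054945
[ 0.34671389 -0.11221571 -0.60796939] 17.3833
the job is handed in; nothing more can be done
```

I swept all three caps into the bay, one at a time, and handed the job in at 17.4 s of the 72 s allowed. Each cap was pushed along the bench between the nearly closed fingertips (18 mm apart) and never gripped or lifted. The gripper then backed out and rose clear to 0.16 m.

- **Caps:** they measured at bay (x, y) = (-40, 72), (-2, 56) and (39, 73) mm, so all are well inside the 11 mm limit and between the walls.
- **Vials, dish and tweezers:** the side picture before and after differs only by image noise around them, so they did not move.
- **Jar:** the same check was inconclusive. Its image changed (difference up to 68 against about 12 elsewhere), probably because the arm or its shadow was in the way. I did not take a clear picture to confirm, but no push was meant to go beyond the bay's back wall, which stands between the caps and the jar, and the tool force read under about 2 N after every move.

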